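Clip a hanger into a relief roller and snap it onto the drying rail

TASK

Take the orange-topped hanging pin out of the wooden block and push it straight down into the socket of the terracotta leaf-relief roller until it clicks fully home. Lift the roller by the pin and hang it on the brass D-ring of the wooden rail: bring the ring's bar in under the hook's nose and press the hook down over it so that the bar pushes the sprung gate open and the gate snaps shut beneath it. Let go, so that the roller hangs quietly from the ring, and leave everything else on the bench where it is.

Things in the scene. Friction and masses are not known exactly. Their poses are not given: they have to be found in the camera images.
- pin_tab (a point): Loose steel hanging pin (0.16 kg) standing upright in a wooden block; this is the centre of the orange grip tab at its very top: 26 mm along x, 14 mm along y (grip across y), 34 mm high. z is up along the pin; x points to the open side of its hook (at the start roughly away from the robot).
- pin_collar (a point): Centre of the underside of the pin's collar (radius 18, thick 8 mm), 92 mm below pin_tab, axes as pin_tab; it meets roller_top when fully home. Below it: stem of radius 8 mm, 34 mm long, tapered tip, ball groove 17 mm down. At the start the stem stands in the block's 20 mm hole, the collar on the block's top (45 mm above the table; block 80 x 120 mm).
- pin_seat (a point): Top of the pin's hook, where the hung bar's centre comes to lie: 27 mm below pin_tab, 65 mm above pin_collar, axes as pin_tab. Hook 12 mm thick in y: an upside-down U, inner width 20 mm, apex 4 mm above this point. Long leg at x -18 to -10 mm goes down to the collar; short leg at x 10 to 18 mm ends in a round nose 31 mm below this point.
- pin_gap (a point): Middle of the free gap under the hook's nose and gate: 71 mm below pin_tab, 44 mm below pin_seat, axes as pin_tab. Gap 26 mm high (nose and shut gate above, collar below), open to +x and both y sides, closed at -x by the long leg (10 mm from here). The bar comes in here, level, from the +x side.
- gate (a joint): Sprung brass gate of the pin's hook, rad: 0 shut (springs back), up to 1.5 open. It closes the U's mouth 27 to 31 mm below pin_seat and swings up into the U about a hinge in the long leg. A bar pressed up against it from below opens it with about 3 to 5 N; it snaps shut when the bar is about 5 mm short of the seat.
- roller_top (a point): Loose terracotta roller with leaf relief, on end: 60 mm diameter, 80 mm high, about 0.24 kg. This is the centre of its top face, z up: the mouth of a brass socket, a funnel 27 mm wide narrowing within 7 mm to a bore of radius 9.2 mm, 42 mm deep in all. Its two sprung balls, 17 mm down, take 5 to 10 N to pass, then click in the pin's groove and carry the roller. Any yaw will do.
- roller_mid (a point): Centre of the same roller, half-way up (40 mm below roller_top).
- ball1 (a joint): Sprung ball in the roller's socket, m: 0 out (also when clicked in the pin's groove), about 0.002 while the stem's full width passes.
- ball2 (a joint): The opposite sprung ball, likewise.
- ring_bar (a point): Centre of the straight front bar of the fixed brass D-ring, 205 mm above the table: 8 mm thick, level along y, 60 mm between side arms. x is level, from the bar to the wooden rail carrying the ring: plate 49 mm behind the bar; nothing there rises over 13 mm above the bar. Inside of ring and space below are free. Hang the pin with its x along this x: bar into pin_gap, then 44 mm down to pin_seat.
- plain_roller: Bystander: plain white roller standing on end, 58 mm diameter, 70 mm high, no socket. Origin at the centre of its underside.
- relief_tile: Bystander: grey slab tile with two roses, 130 x 150 mm, 38 mm high, on a plywood board. Origin: centre of underside.
- plaster_dish: Bystander: white plaster dish 100 x 150 x 35 mm. Origin: centre of underside.
- knife: Bystander: black-handled tool 170 mm long lying on the table, about 25 mm high.
- wood_spatula: Bystander: wooden modelling spatula 200 mm long lying on the table, about 25 mm high.
- bat: Bystander: small plaster bat 100 x 100 x 18 mm. Origin: centre of underside.
- slip_jar: Bystander: jar with blue cap, 70 mm diameter, 85 mm high. Origin: centre of underside.
- pencil: Bystander: yellow pencil 140 x 8 x 8 mm lying on the table.

How it is judged:
By the outcome, as a careful person would: the job done as asked, in the order asked, and still so for the second after the job is handed in, with the robot touching nothing.
It also fails if it takes over 58 s, if anything falls off the work surface, if the arm or the gripper's body presses on something with over 40 N, if the wrist force passes 120 N, or if a joint passes its speed limit or range.

ROBOT

A 6-joint arm with a two-finger parallel gripper is mounted at the origin on the work surface. World frame = base frame: x ahead of the robot, y to its left, z up, the work surface at z = 0. Lengths are in m, angles in degrees, forces in N, time in s.
With the tool pointing down it reaches from about 0.4 to 0.825 m from the base axis. Payload 7 kg.
Tool frame: the origin (TCP) lies on the centre line of the jaws, within the pads' length; the fingertips stand 19 mm ahead of it and the grasp point (between the pads) is the TCP; z points along the fingers, y is the line along which they close (so a half turn about z gives the same grasp; the last joint's range is limited). The gripper opens to 88 mm and grips with 3 to 60 N. Pads are 19 mm wide; open, the fingers measure 130 mm over their backs; the gripper's body (78 mm by 193 mm) begins 47 mm behind the grasp point.
Start: joints at [93.341, 20.546, 0.682, 0, -70.136, -16.507], TCP at [0.154, 0.657, 0.246] pointing down, gripper open.
Joint ranges: [-176.03, 176.03], [-82.01, 121.73], [-58.28, 71.71], [-173.87, 95.51], [-174.79, -0.11], [-173.66, 173.66]. Speed limits (degrees/s): [136.94, 136.94, 172.46, 180, 180, 180].

INTERFACE

Orientations are given as [roll, pitch, yaw] about the fixed x, y, z axes, in that order (R = Rz(yaw) Ry(pitch) Rx(roll)).
In Python, from plant import get_state, capture, close_job gives the robot as it stands.
- The arm moves only by the tool apply_moves, never from a script. Its argument "targets" is a list of rows, each a list of 7 numbers: the opening, from 0 (shut) to 1 (fully open), then the shift along the tool's x, y, z normalised to -1 to 1, where 1 is 1000 mm, then the turn, a rotation vector about the tool's x, y, z normalised to -1 to 1, where 1 is 90 degrees. In form: [[claw, tx, ty, tz, ax, ay, az], ...]. A call has 1 to 20 rows; each row shifts and turns the commanded pose from where the row before left it, along the tool's axes as they then stand; what a row does not reach is not made up. A row lasts 1/12 s, in which the tool goes at most 41.7 mm and 7.16 degrees, less where a joint would pass 70% of its speed; a pose out of reach is approached as far as the arm can. A call with a number of a shift or a turn outside -1 to 1 is refused whole. A call with a gripper value outside its range is refused whole. The fingers move at their own pace and stop on an object; "newtons" is the grip in N (left out, the last holds). Time passes only in rows, so rows that do not move let the fingers close. It gives the time, the measured TCP pose, the force, the opening and the grip force at its end, in the units of the state.
- get_state(): the state, without advancing time (a new reading comes with each control period).
- capture(name): name is "side" or "top"; returns a dict with "frame" (384x512x3 uint8, red, green, blue), "range_z" (384x512 float32, m along the optical axis (not along the pixel's ray), 0 where there is no reading), "camera_matrix" (3x3 intrinsics, pixels), "T" (4x4, takes a point from camera to world coordinates). Camera axes: x right, y down, z forward; pixel columns grow to the right and rows downward; lengths in m; the calibration is good to about 2 mm. A picture is of the moment at which its call begins.
- close_job(): hands the job in; it is judged then, once.
The state is a dict: "time_s": time; "joints": joint angles; "qd": joint speeds; "joint_torque": joint torques, N m; "tcp_pos": TCP position; "eef_rot": TCP orientation; "contact_force": force on the tool from outside, world axes, zero at the start; "moment": the same for the moment, N m; "gripper_width": finger opening in m; "gripper_force": force on a finger pad.
Only numpy, scipy, OpenCV 4.12 (cv2) and the standard library are available. Lean on these libraries where they do the work, as an engineer would, in place of code of your own. Each camera call takes 0.05 s, during which the arm holds its last target. There are 200 camera calls.

## Working session

There is one attempt and no reset: what is moved stays moved. The work goes in short steps, Python scripts to look and compute and a tool call to move; the robot and the scene stay as the last step left them, time stands still between calls to the robot, and variables do not carry over. Pictures are saved under pics/ and viewed, at most 10 in all, crops included, and the job is handed in when it is done.

Besides the shell and the picture viewer there is one more tool, called after "Emit:" by a JSON object that holds its "op" and its "data". apply_moves: Moves the arm, as the interface text tells. Scaled input: -1 to 1 covers 1000 mm each way for a shift and 90 degrees each way for a turn. Its arguments: {"type":"object","properties":{"targets":{"type":"array","items":{"type":"array","items":{"type":"number"}}},"newtons":{"type":"number"}},"required":["targets"]}

```bash
mkdir -p pics; ls; python3 - <<'E'
from plant import get_state,capture
import cv2,numpy as np
print(get_state())
for n in("side","top"):
    c=capture(n); np.savez(f"{n}0.npz",**c); cv2.imwrite(f"pics/{n}0.png",c["frame"][...,::-1]); print(n,c["camera_matrix"],c["T"].round(3),(c["range_z"]>0).mean())
E
```

```text
pics
{'time_s': 0.0, 'joints': array([ 9.33401024e+01,  2.05906864e+01,  6.33026902e-01, -1.89546899e-02,
       -7.01352590e+01, -1.65065512e+01]), 'qd': array([-0.03463747,  0.02484452, -0.07928856,  0.03255479, -0.00149972,
       -0.08557725]), 'joint_torque': array([ 6.34057469e-04, -5.82718027e+01,  2.93066901e+01,  6.99789271e+00,
        7.08003514e-03, -1.44859014e-04]), 'tcp_pos': array([0.15368231, 0.6568007 , 0.2446291 ]), 'eef_rot': array([ 1.79905848e+02, -9.31862411e-03, -1.31728964e+01]), 'contact_force': array([-0.15118459,  0.53778682, -0.41500025]), 'moment': array([-0.0063428 , -0.05551427, -0.04206011]), 'gripper_force': 0.0, 'gripper_width': 0.08740708324266183}
side [[430.25419877   0.         262.76975731]
 [  0.         430.25419877 191.77026371]
 [  0.           0.           1.        ]] [[ 0.745 -0.471  0.472 -0.089]
 [-0.667 -0.507  0.546 -0.676]
 [-0.018 -0.721 -0.692  1.063]
 [ 0.     0.     0.     1.   ]] 0.9959818522135416
top [[480.43605058   0.         245.9613269 ]
 [  0.         480.43605058 189.3253047 ]
 [  0.           0.           1.        ]] [[-0.008 -0.993  0.118  0.305]
 [-1.     0.008 -0.004  0.037]
 [ 0.004 -0.118 -0.993  1.838]
 [ 0.     0.     0.     1.   ]] 0.9959971110026041
```

View pics/side0.png

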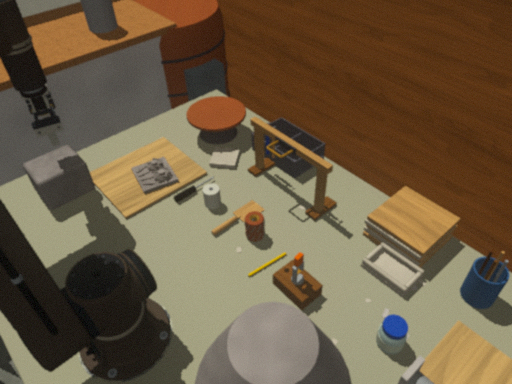

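View pics/top0.png

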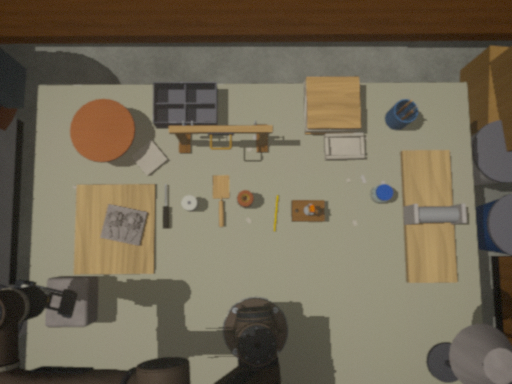

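Side view: orange tab at (299,258), leaf roller (255,225), brass ring (280,148). In the top view these are at (313,209), (245,199) and (220,142). Now measuring them with masks and depth.

```bash
cat > h.py <<'E'
import numpy as np,cv2
def cloud(c):
    K=c["camera_matrix"];h,w=c["range_z"].shape;u,v=np.meshgrid(np.arange(w),np.arange(h));z=c["range_z"]
    p=np.stack([(u-K[0,2])/K[0,0]*z,(v-K[1,2])/K[1,1]*z,z],-1)
    return p@c["T"][:3,:3].T+c["T"][:3,3]
def ray(c,u,v,zp):
    K=c["camera_matrix"];d=c["T"][:3,:3]@np.array([(u-K[0,2])/K[0,0],(v-K[1,2])/K[1,1],1]);o=c["T"][:3,3]
    return o+d*(zp-o[2])/d[2]
def box(c,x,y,z):  # mask of pixels in world box
    P=cloud(c);return P,np.all([(P[...,i]>a)&(P[...,i]<b) for i,(a,b) in enumerate((x,y,z))],0)&(c["range_z"]>0)
E
python3 - <<'E'
from h import *
ims=[]
for n,rs in(("side",[(299,270),(255,222),(280,150)]),("top",[(310,210),(245,199),(220,140)])):
    c=dict(np.load(n+"0.npz"));P=cloud(c)
    row=[]
    for u,v in rs:
        print(n,u,v,P[v,u].round(3)); row.append(cv2.resize(c["frame"][v-26:v+26,u-26:u+26,::-1],(260,260),interpolation=cv2.INTER_NEAREST))
    ims.append(np.hstack(row))
    hsv=cv2.cvtColor(c["frame"],cv2.COLOR_RGB2HSV)
    # orange tab: saturated, high z
    u,v=rs[0]
    m=np.zeros(hsv.shape[:2],bool);m[v-26:v+26,u-26:u+26]=1
    o=m&(hsv[...,0]<14)&(hsv[...,1]>200)&(hsv[...,2]>140)
    Q=P[o];vv,uu=np.nonzero(o);print("tab",len(Q),uu.mean(),vv.mean(),uu.min(),uu.max(),vv.min(),vv.max(),np.percentile(Q,[2,50,98],0).round(3).tolist(), "ray z.12",ray(c,uu.mean(),vv.mean(),.137).round(4))
    # block top
    w=m&(abs(P[...,2]-.045)<.005)
    r=cv2.minAreaRect((P[w][:,:2]*1000).astype(np.float32));print("block",r)
    # roller top
    u,v=rs[1];m[:]=0;m[v-26:v+26,u-26:u+26]=1
    w=m&(abs(P[...,2]-.080)<.005);e=cv2.minEnclosingCircle((P[w][:,:2]*1000).astype(np.float32));print("roller",w.sum(),e,P[w].mean(0))
    u,v=rs[2];m[:]=0;m[v-26:v+26,u-26:u+26]=1
    w=m&(abs(P[...,2]-.205)<.015)&(hsv[...,1]>90);print("ring",w.sum());
    r=cv2.minAreaRect((P[w][:,:2]*1000).astype(np.float32));print(r,P[w].mean(0))
    np.set_printoptions(suppress=True,linewidth=200)
cv2.imwrite("pics/crop0.png",np.vstack(ims))
E
```

```text
side 299 270 [ 0.444 -0.204  0.084]
side 255 222 [0.475 0.017 0.078]
side 280 150 [0.808 0.256 0.042]
tab 26 298.5769230769231 256.15384615384613 295 302 253 259 [[0.426, -0.21, 0.149], [0.437, -0.206, 0.152], [0.448, -0.198, 0.156]] ray z.12 [ 0.4458 -0.1969  0.137 ]
block ((437.7096252441406, -202.18809509277344), (82.74120330810547, 122.94923400878906), 0.1371123045682907)
roller 193 ((482.3890380859375, 33.13602828979492), 31.15290641784668) [0.48214307 0.03220742 0.07888145]
ring 569
((682.8037109375, 152.70745849609375), (246.82696533203125, 88.49602508544922), 85.5948257446289) [0.69566151 0.13860489 0.21057763]
top 310 210 [ 0.43  -0.195  0.157]
top 245 199 [0.483 0.032 0.031]
top 220 140 [ 0.719  0.128 -0.004]<stdin>:14: RuntimeWarning: Mean of empty slice.
  ret = ret.dtype.type(ret / rcount)
Traceback (most recent call last):
ValueError: zero-size array to reduction operation minimum which has no identity
```

```bash
python3 - <<'E'
from h import *
np.set_printoptions(suppress=True,linewidth=200)
ims=[]
for n,rs in(("side",[(299,270),(255,222),(280,150)]),("top",[(310,210),(245,199),(220,140)])):
    c=dict(np.load(n+"0.npz"));hsv=cv2.cvtColor(c["frame"],cv2.COLOR_RGB2HSV)
    ims.append(np.hstack([cv2.resize(c["frame"][v-20:v+20,u-20:u+20,::-1],(260,260),interpolation=cv2.INTER_NEAREST) for u,v in rs]))
    P,w=box(c,(.38,.5),(-.27,-.13),(.125,.165));Q=P[w];print(n,"tab",len(Q),Q.min(0),Q.max(0))
    w=w&(P[...,2]>.148);Q=P[w];r=cv2.minAreaRect((Q[:,:2]*1000).astype(np.float32));print(r,Q.mean(0))
    P,w=box(c,(.38,.5),(-.28,-.13),(.06,.125));print("hook",w.sum(),P[w].mean(0),P[w].min(0),P[w].max(0))
    P,w=box(c,(.38,.5),(-.28,-.13),(.04,.05));print("block",cv2.minAreaRect((P[w][:,:2]*1000).astype(np.float32)))
    P,w=box(c,(.44,.53),(-.02,.08),(.075,.09));print("roller",cv2.minEnclosingCircle((P[w][:,:2]*1000).astype(np.float32)),P[w].mean(0))
    hole=P[(P[...,2]<.074)&(np.hypot(P[...,0]-.482,P[...,1]-.032)<.02)];print("hole",len(hole),hole.mean(0))
    P,w=box(c,(.55,.76),(.0,.3),(.19,.235));vv,uu=np.nonzero(w);print("ringbox",w.sum())
    y=w&(hsv[...,0]>18)&(hsv[...,0]<32)&(hsv[...,1]>120)
    for v,u in list(zip(*np.nonzero(w&(P[...,0]<.695))))[::3]: print((u,v),P[v,u].round(3),hsv[v,u],end=";")
    print()
cv2.imwrite("pics/crop0.png",np.vstack(ims))
E
```

```text
side tab 91 [ 0.42336709 -0.21184951  0.12570234] [ 0.45148995 -0.19512141  0.15731026]
((437.6971740722656, -204.2783203125), (27.3302059173584, 13.039782524108887), 12.893655776977539) [ 0.43698609 -0.20412379  0.15222292]
hook 132 [ 0.43236415 -0.20549405  0.09670418] [ 0.41798175 -0.21230129  0.06109239] [ 0.4570025  -0.19503287  0.1249562 ]
block ((437.31640625, -202.7577667236328), (83.02490997314453, 123.4355697631836), 0.73350989818573)
roller ((482.3890380859375, 33.13602828979492), 31.15290641784668) [0.48214307 0.03220742 0.07888145]
hole 25 [0.48865893 0.03960929 0.06690848]
ringbox 883
(np.int64(253), np.int64(122)) [0.695 0.274 0.215] [ 17 150  92];(np.int64(277), np.int64(137)) [0.694 0.153 0.217] [13 88 84];(np.int64(277), np.int64(138)) [0.69  0.148 0.217] [10 33 47];(np.int64(277), np.int64(139)) [0.692 0.15  0.212] [ 14 130  53];(np.int64(275), np.int64(140)) [0.695 0.163 0.199] [ 16 159  80];(np.int64(278), np.int64(140)) [0.693 0.147 0.209] [ 18 152  74];(np.int64(281), np.int64(140)) [0.691 0.131 0.218] [21 55 60];(np.int64(276), np.int64(141)) [0.686 0.149 0.20
[... 7661 characters left out ...]
 np.int64(148)) [0.643 0.124 0.208] [ 20 138 152];(np.int64(221), np.int64(148)) [0.643 0.114 0.208] [ 20 143 153];(np.int64(224), np.int64(148)) [0.644 0.104 0.206] [ 21 148 148];(np.int64(227), np.int64(148)) [0.643 0.093 0.209] [ 20 151 149];(np.int64(230), np.int64(148)) [0.643 0.083 0.211] [ 20 122 138];(np.int64(213), np.int64(149)) [0.64  0.142 0.207] [ 20 107 146];(np.int64(216), np.int64(149)) [0.639 0.131 0.211] [ 20 103 148];(np.int64(219), np.int64(149)) [0.639 0.121 0.211] [ 20 104 149];(np.int64(222), np.int64(149)) [0.638 0.11  0.215] [ 19 110 149];(np.int64(225), np.int64(149)) [0.641 0.101 0.201] [ 20 108 147];(np.int64(228), np.int64(149)) [0.64  0.09  0.205] [ 20 104 145];
```

View pics/crop0.png

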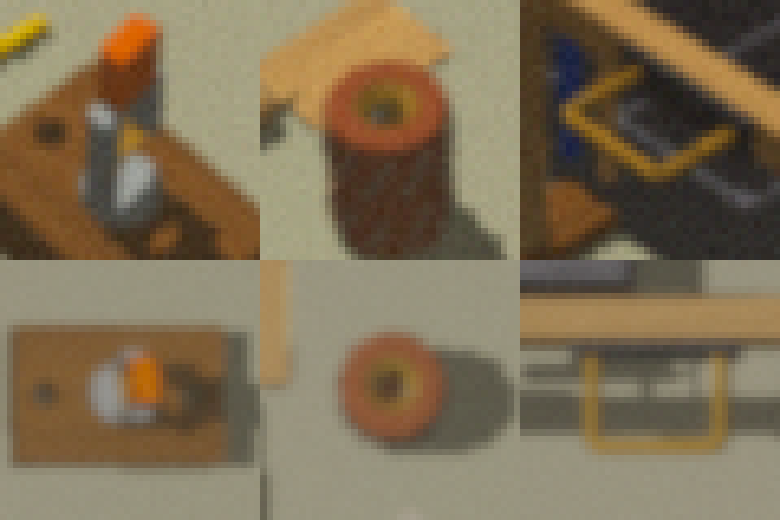

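Tab at about (0.4375, -0.202) with yaw about 13°, roller at (0.482, 0.034), ring bar at x 0.642, y 0.118. The tab top at 0.154, roller top at 0.08 and 60 mm arm gap match the given sizes. First leg.

Emit:
{"op": "apply_moves", "data": {"targets": [[1, 0.027, 0.0235, 0, 0, 0, 0], [1, 0.027, 0.0235, 0, 0, 0, 0], [1, 0.027, 0.0235, 0, 0, 0, 0], [1, 0.027, 0.0235, 0, 0, 0, 0], [1, 0.027, 0.0235, 0, 0, 0, 0], [1, 0.027, 0.0235, 0, 0, 0, 0], [1, 0.027, 0.0235, 0, 0, 0, 0], [1, 0.027, 0.0235, 0, 0, 0, 0], [1, 0.027, 0.0235, 0, 0, 0, 0], [1, 0.027, 0.0235, 0, 0, 0, 0], [1, 0.027, 0.0235, 0, 0, 0, 0], [1, 0.027, 0.0235, 0, 0, 0, 0], [1, 0.027, 0.0235, 0, 0, 0, 0], [1, 0.027, 0.0235, 0, 0, 0, 0], [1, 0, 0, 0, 0, 0, -0.0725], [1, 0, 0, 0, 0, 0, -0.0725], [1, 0, 0, 0, 0, 0, -0.0725], [1, 0, 0, 0, 0, 0, -0.0725], [1, 0, 0, 0, 0, 0, 0]]}}

```text
time_s: 1.68
tcp_pos: [0.4468, 0.2504, 0.2453]
eef_rot: [180.0, 0.0, 13.2]
contact_force: [-0.0, 0.6, -0.3]
gripper_width: 0.0879
gripper_force: 0.0
```

```bash
cat >> h.py <<'E'
def to(x,y,z,n=1):
    from plant import get_state
    from scipy.spatial.transform import Rotation as R
    s=get_state();Rm=R.from_euler("xyz",s["eef_rot"],degrees=True)
    print("t",round(s["time_s"],2),"pos",s["tcp_pos"].round(4),"rot",s["eef_rot"].round(2),"F",s["contact_force"].round(1),"w",round(s["gripper_width"],4),"gf",round(s["gripper_force"],1))
    d=Rm.inv().apply(np.array([x,y,z])-s["tcp_pos"]);print("tool shift",d.round(4),"/n",(d/n).round(4))
E
python3 -c "
from h import *
to(.4375,-.202,.245,13)"
```

```text
t 1.68 pos [0.4468 0.2504 0.2453] rot [1.7998e+02 3.0000e-02 1.3210e+01] F [-0.   0.6 -0.3] w 0.0879 gf 0.0
tool shift [-0.1124  0.4384  0.0005] /n [-0.0086  0.0337  0.    ]
```

Emit:
{"op": "apply_moves", "data": {"targets": [[1, -0.0086, 0.0337, 0, 0, 0, 0], [1, -0.0086, 0.0337, 0, 0, 0, 0], [1, -0.0086, 0.0337, 0, 0, 0, 0], [1, -0.0086, 0.0337, 0, 0, 0, 0], [1, -0.0086, 0.0337, 0, 0, 0, 0], [1, -0.0086, 0.0337, 0, 0, 0, 0], [1, -0.0086, 0.0337, 0, 0, 0, 0], [1, -0.0086, 0.0337, 0, 0, 0, 0], [1, -0.0086, 0.0337, 0, 0, 0, 0], [1, -0.0086, 0.0337, 0, 0, 0, 0], [1, -0.0086, 0.0337, 0, 0, 0, 0], [1, -0.0086, 0.0337, 0, 0, 0, 0], [1, -0.0086, 0.0337, 0, 0, 0, 0], [1, 0, 0, 0, 0, 0, 0], [1, 0, 0, 0.02, 0, 0, 0], [1, 0, 0, 0.02, 0, 0, 0], [1, 0, 0, 0.02, 0, 0, 0]]}}

```text
time_s: 3.1
tcp_pos: [0.4358, -0.2014, 0.1849]
eef_rot: [-180.0, -0.0, 12.6]
contact_force: [-0.5, 0.2, 0.1]
gripper_width: 0.0878
gripper_force: 0.0
```

```bash
python3 - <<'E'
from h import *
from plant import capture
to(.4375,-.202,.143,1)
c=capture("side");v,u=262,300
P,w=box(c,(.39,.49),(-.25,-.15),(.14,.157));hsv=cv2.cvtColor(c["frame"],cv2.COLOR_RGB2HSV)
w&=(hsv[...,0]<16)&(hsv[...,1]>150)
print(w.sum(),cv2.minAreaRect((P[w][:,:2]*1000).astype(np.float32)))
cv2.imwrite("pics/a.png",cv2.resize(c["frame"][v-50:v+50,u-50:u+50,::-1],(600,600),interpolation=cv2.INTER_NEAREST))
E
```

```text
t 3.1 pos [ 0.4358 -0.2014  0.1849] rot [-1.800e+02 -4.000e-02  1.264e+01] F [-0.5  0.2  0.1] w 0.0878 gf 0.0
tool shift [0.0015 0.001  0.0419] /n [0.0015 0.001  0.0419]
52 ((436.3473205566406, -204.82647705078125), (23.59099006652832, 11.05822467803955), 10.632503509521484)
```

View pics/a.png

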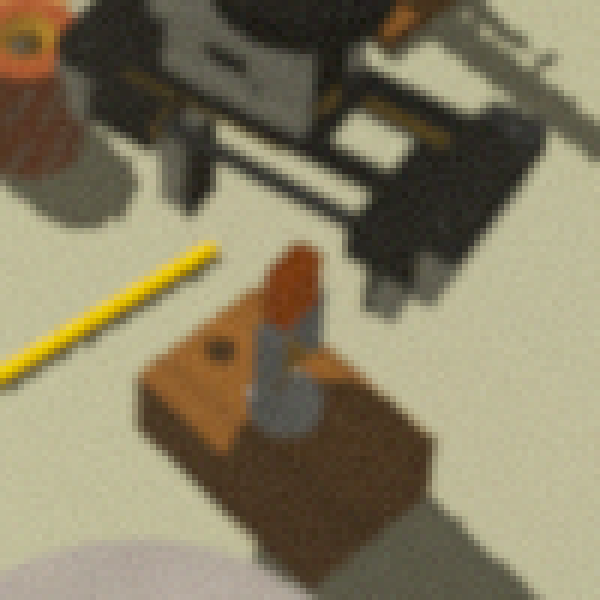

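The crop shows the open fingers above and either side of the tab at about (295,285), lined up. Descend and grip.

Emit:
{"op": "apply_moves", "data": {"targets": [[1, 0.001, 0.001, 0.014, 0, 0, 0], [1, 0, 0, 0.014, 0, 0, 0], [1, 0, 0, 0.013, 0, 0, 0], [1, 0, 0, 0, 0, 0, 0], [0, 0, 0, 0, 0, 0, 0], [0, 0, 0, 0, 0, 0, 0], [0, 0, 0, 0, 0, 0, 0], [0, 0, 0, 0, 0, 0, 0], [0, 0, 0, 0, 0, 0, 0], [0, 0, 0, 0, 0, 0, 0], [0, 0, 0, 0, 0, 0, 0], [0, 0, 0, 0, 0, 0, 0], [0, 0, 0, 0, 0, 0, 0], [0, 0, 0, 0, 0, 0, 0]], "newtons": 45}}

```text
time_s: 4.32
tcp_pos: [0.4372, -0.202, 0.1445]
eef_rot: [-180.0, 0.0, 12.9]
contact_force: [0.3, 0.3, 0.3]
gripper_width: 0.0264
gripper_force: 0.0
```

Emit:
{"op": "apply_moves", "data": {"targets": [[0, 0, 0, 0, 0, 0, 0], [0, 0, 0, 0, 0, 0, 0], [0, 0, 0, 0, 0, 0, 0], [0, 0, 0, 0, 0, 0, 0], [0, 0, 0, 0, 0, 0, 0], [0, 0, 0, 0, 0, 0, 0]]}}

```text
time_s: 4.82
tcp_pos: [0.4371, -0.202, 0.1445]
eef_rot: [-180.0, 0.0, 12.9]
contact_force: [-0.5, -0.4, -0.2]
gripper_width: 0.0137
gripper_force: 45.0
```

Emit:
{"op": "apply_moves", "data": {"targets": [[0, 0, 0, -0.01, 0, 0, 0], [0, 0, 0, -0.01, 0, 0, 0], [0, 0, 0, -0.015, 0, 0, 0], [0, 0, 0, -0.02, 0, 0, 0], [0, 0, 0, -0.02, 0, 0, 0], [0, 0, 0, -0.02, 0, 0, 0], [0, 0, 0, -0.01, 0, 0, 0], [0, 0, 0, 0, 0, 0, 0], [0, 0, 0, 0, 0, 0, 0]]}}

```text
time_s: 5.57
tcp_pos: [0.4372, -0.2018, 0.2498]
eef_rot: [-180.0, -0.1, 12.9]
contact_force: [0.0, 0.2, -2.5]
gripper_width: 0.0139
gripper_force: 45.0
```

```bash
python3 - <<'E'
from h import *
from plant import capture
np.set_printoptions(suppress=True)
to(.4822,.0335,.25,10)
for n in("side","top"):
    c=capture(n); np.savez(n+"1.npz",**c)
    P,w=box(c,(.40,.48),(-.235,-.17),(.11,.226))
    for z in np.arange(.11,.226,.01):
        q=P[w&(P[...,2]>=z)&(P[...,2]<z+.01)]
        if len(q)>2: print(n,z.round(3),len(q),q.mean(0).round(4),q.min(0).round(3),q.max(0).round(3))
c=dict(np.load("side1.npz"));v,u=240,300
cv2.imwrite("pics/b.png",cv2.resize(c["frame"][v-50:v+50,u-50:u+50,::-1],(600,600),interpolation=cv2.INTER_NEAREST))
E
```

```text
t 5.57 pos [ 0.4372 -0.2018  0.2498] rot [-179.99   -0.07   12.92] F [ 0.   0.2 -2.5] w 0.0139 gf 45.0
tool shift [ 0.0965 -0.2193 -0.0001] /n [ 0.0097 -0.0219 -0.    ]
side 0.12 15 [ 0.434  -0.2044  0.1256] [ 0.43 -0.21  0.12] [ 0.442 -0.196  0.13 ]
side 0.13 7 [ 0.435  -0.2058  0.1322] [ 0.432 -0.21   0.131] [ 0.439 -0.201  0.136]
side 0.15 72 [ 0.4383 -0.2073  0.1565] [ 0.421 -0.221  0.152] [ 0.456 -0.186  0.16 ]
side 0.16 21 [ 0.4272 -0.2067  0.1635] [ 0.419 -0.217  0.16 ] [ 0.449 -0.197  0.17 ]
side 0.17 13 [ 0.4217 -0.2065  0.1757] [ 0.419 -0.212  0.17 ] [ 0.428 -0.2    0.179]
side 0.18 33 [ 0.4357 -0.2035  0.1861] [ 0.419 -0.211  0.18 ] [ 0.451 -0.197  0.19 ]
side 0.19 23 [ 0.4324 -0.2049  0.1941] [ 0.42  -0.212  0.191] [ 0.456 -0.195  0.2  ]
side 0.2 12 [ 0.4223 -0.2073  0.2051] [ 0.42  -0.212  0.2  ] [ 0.428 -0.201  0.21 ]
side 0.21 15 [ 0.4238 -0.2067  0.2164] [ 0.419 -0.212  0.211] [ 0.435 -0.2    0.22 ]
side 0.22 17 [ 0.4241 -0.2061  0.2227] [ 0.42  -0.212  0.22 ] [ 0.429 -0.2    0.226]
```

View pics/b.png

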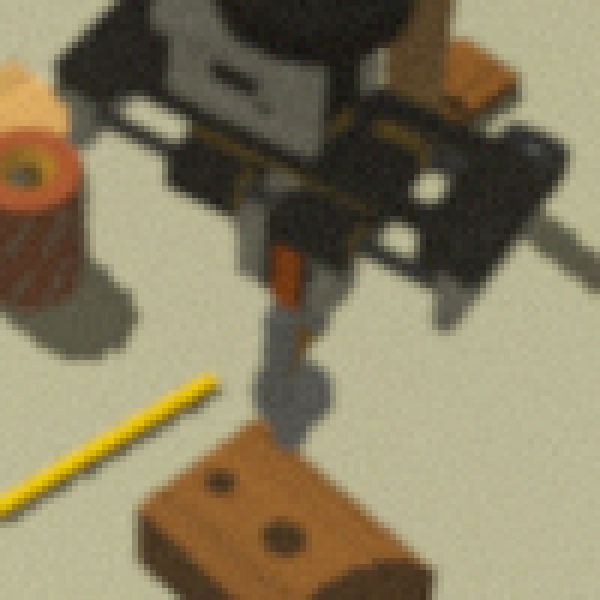

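Pin hangs upright in the jaws with the collar at z about 0.157, clear of the block. Go over the roller.

Emit:
{"op": "apply_moves", "data": {"targets": [[0, 0.006, -0.014, 0, 0, 0, 0], [0, 0.012, -0.0275, 0, 0, 0, 0], [0, 0.012, -0.0275, 0, 0, 0, 0], [0, 0.012, -0.0275, 0, 0, 0, 0], [0, 0.012, -0.0275, 0, 0, 0, 0], [0, 0.012, -0.0275, 0, 0, 0, 0], [0, 0.012, -0.0275, 0, 0, 0, 0], [0, 0.012, -0.0275, 0, 0, 0, 0], [0, 0.006, -0.014, 0, 0, 0, 0], [0, 0, 0, 0, 0, 0, 0], [0, 0, 0, 0.015, 0, 0, 0], [0, 0, 0, 0.01, 0, 0, 0], [0, 0, 0, 0, 0, 0, 0]]}}

```text
time_s: 6.75
tcp_pos: [0.4795, 0.0336, 0.2214]
eef_rot: [180.0, 0.3, 12.9]
contact_force: [-0.2, 0.8, -2.0]
gripper_width: 0.0138
gripper_force: 45.0
```

```bash
python3 - <<'E'
from h import *
from plant import capture
to(.4815,.0345,.1795,1)
c=capture("side")
P,w=box(c,(.44,.53),(-.02,.09),(.122,.140));Q=P[w];print("collar",len(Q),(Q.min(0)+Q.max(0))/2,Q.max(0)-Q.min(0))
P,w=box(c,(.44,.53),(-.02,.08),(.075,.085));print("roller",w.sum(),cv2.minEnclosingCircle((P[w][:,:2]*1000).astype(np.float32)))
v,u=215,255
cv2.imwrite("pics/c.png",cv2.resize(c["frame"][v-40:v+40,u-40:u+40,::-1],(600,600),interpolation=cv2.INTER_NEAREST))
E
```

```text
t 6.75 pos [0.4795 0.0336 0.2214] rot [179.97   0.33  12.9 ] F [-0.2  0.8 -2. ] w 0.0138 gf 45.0
tool shift [ 0.0024 -0.0004  0.0419] /n [ 0.0024 -0.0004  0.0419]
collar 75 [0.47894585 0.03182856 0.13123088] [0.03912787 0.03094071 0.01733867]
roller 160 ((481.7288818359375, 31.797351837158203), 30.307544708251953)
```

View pics/c.png

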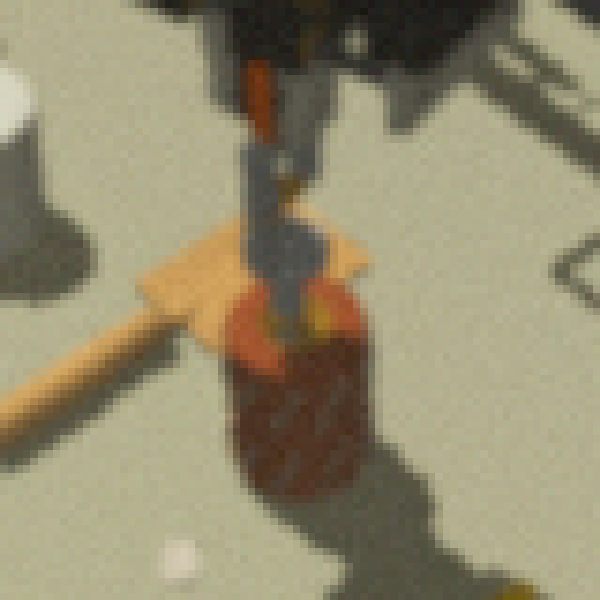

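The pin's tip (290,320) is in the socket mouth. Small x correction, then push down.

Emit:
{"op": "apply_moves", "data": {"targets": [[0, 0.002, 0, 0.003, 0, 0, 0], [0, 0, 0, 0.004, 0, 0, 0], [0, 0, 0, 0.004, 0, 0, 0], [0, 0, 0, 0.004, 0, 0, 0], [0, 0, 0, 0.004, 0, 0, 0], [0, 0, 0, 0.003, 0, 0, 0], [0, 0, 0, 0, 0, 0, 0], [0, 0, 0, 0, 0, 0, 0]], "newtons": 60}}

```text
time_s: 7.47
tcp_pos: [0.4833, 0.0348, 0.2024]
eef_rot: [180.0, 0.0, 12.9]
contact_force: [1.0, -0.5, -1.1]
gripper_width: 0.0134
gripper_force: 60.0
```

```bash
python3 -c "
from h import *
to(.4815,.0345,.1795,1)"
```

```text
t 7.47 pos [0.4833 0.0348 0.2024] rot [1.7999e+02 2.0000e-02 1.2940e+01] F [ 1.  -0.5 -1.1] w 0.0134 gf 60.0
tool shift [-0.0018 -0.0001  0.0229] /n [-0.0018 -0.0001  0.0229]
```

Emit:
{"op": "apply_moves", "data": {"targets": [[0, 0, 0, 0.003, 0, 0, 0], [0, 0, 0, 0.003, 0, 0, 0], [0, 0, 0, 0.003, 0, 0, 0], [0, 0, 0, 0.003, 0, 0, 0], [0, 0, 0, 0.003, 0, 0, 0], [0, 0, 0, 0.003, 0, 0, 0], [0, 0, 0, 0.002, 0, 0, 0], [0, 0, 0, 0, 0, 0, 0]]}}

```text
time_s: 8.13
tcp_pos: [0.4827, 0.0348, 0.1816]
eef_rot: [-180.0, 0.1, 12.9]
contact_force: [0.3, -0.3, -4.5]
gripper_width: 0.0136
gripper_force: 60.0
```

Emit:
{"op": "apply_moves", "data": {"targets": [[0, 0, 0, 0.001, 0, 0, 0], [0, 0, 0, 0.001, 0, 0, 0], [0, 0, 0, 0, 0, 0, 0]]}}

```text
time_s: 8.38
tcp_pos: [0.4831, 0.0348, 0.1801]
eef_rot: [-180.0, 0.0, 12.9]
contact_force: [-0.8, -1.0, -1.7]
gripper_width: 0.0133
gripper_force: 60.0
```

Emit:
{"op": "apply_moves", "data": {"targets": [[0, 0, 0, 0.001, 0, 0, 0], [0, 0, 0, 0.001, 0, 0, 0], [0, 0, 0, 0, 0, 0, 0]]}}

```text
time_s: 8.63
tcp_pos: [0.4838, 0.0349, 0.1796]
eef_rot: [180.0, -0.1, 13.0]
contact_force: [-3.7, -0.1, 7.0]
gripper_width: 0.0137
gripper_force: 60.0
```

Emit:
{"op": "apply_moves", "data": {"targets": [[0, 0, 0, 0.001, 0, 0, 0], [0, 0, 0, 0, 0, 0, 0], [0, 0, 0, -0.002, 0, 0, 0], [0, 0, 0, -0.005, 0, 0, 0], [0, 0, 0, -0.01, 0, 0, 0], [0, 0, 0, -0.02, 0, 0, 0], [0, 0, 0, -0.02, 0, 0, 0], [0, 0, 0, -0.02, 0, 0, 0], [0, 0, 0, -0.02, 0, 0, 0], [0, 0, 0, -0.01, 0, 0, 0], [0, 0, 0, 0, 0, 0, 0], [0, 0, 0, 0, 0, 0, 0]]}}

```text
time_s: 9.63
tcp_pos: [0.4832, 0.035, 0.2843]
eef_rot: [-180.0, -0.0, 12.9]
contact_force: [-0.3, -1.1, -4.9]
gripper_width: 0.0138
gripper_force: 60.0
```

```bash
python3 - <<'E'
from h import *
from plant import capture
to(.56,.118,.284,1)
for n in("side","top"):
    c=capture(n); np.savez(n+"2.npz",**c)
c=dict(np.load("side2.npz"))
P,w=box(c,(.42,.54),(-.02,.09),(.10,.20))
for z in np.arange(.1,.3,.01):
    q=P[w&(P[...,2]>=z)&(P[...,2]<z+.01)]
    if len(q)>2: print(z.round(3),len(q),((q.min(0)+q.max(0))/2).round(4),(q.max(0)-q.min(0)).round(3))
P,w=box(c,(.6,.66),(.07,.17),(.195,.215));hsv=cv2.cvtColor(c["frame"],cv2.COLOR_RGB2HSV)
q=P[w&(hsv[...,1]>130)];b=q[(q[:,1]>.09)&(q[:,1]<.145)]
print("bar",len(b),b.mean(0),np.polyfit(b[:,1],b[:,0],1),q[:,1].min(),q[:,1].max())
v,u=195,265
cv2.imwrite("pics/d.png",cv2.resize(c["frame"][v-60:v+60,u-60:u+60,::-1],(600,600),interpolation=cv2.INTER_NEAREST))
E
```

```text
t 9.63 pos [0.4832 0.035  0.2843] rot [-1.7996e+02 -2.0000e-02  1.2920e+01] F [-0.3 -1.1 -4.9] w 0.0138 gf 60.0
tool shift [ 0.0934 -0.0637  0.0004] /n [ 0.0934 -0.0637  0.0004]
0.1 26 [0.4751 0.0269 0.1056] [0.043 0.043 0.008]
0.11 40 [0.4795 0.028  0.1155] [0.054 0.051 0.009]
0.12 49 [0.4829 0.0258 0.125 ] [0.061 0.045 0.01 ]
0.13 53 [0.4824 0.0279 0.1349] [0.059 0.048 0.01 ]
0.14 51 [0.4801 0.0265 0.145 ] [0.054 0.044 0.01 ]
0.15 40 [0.4813 0.0282 0.155 ] [0.058 0.051 0.009]
0.16 55 [0.4744 0.0268 0.165 ] [0.046 0.046 0.01 ]
0.17 55 [0.4778 0.0284 0.1748] [0.052 0.05  0.009]
0.18 147 [0.4819 0.0349 0.185 ] [0.058 0.061 0.01 ]
0.19 53 [0.4827 0.0302 0.1939] [0.036 0.03  0.008]
bar 1 [0.64251731 0.12575259 0.21040549] [2.55468822 0.32125866] 0.12575258810682088 0.12575258810682088<stdin>:13: RankWarning: Polyfit may be poorly conditioned
```

View pics/d.png

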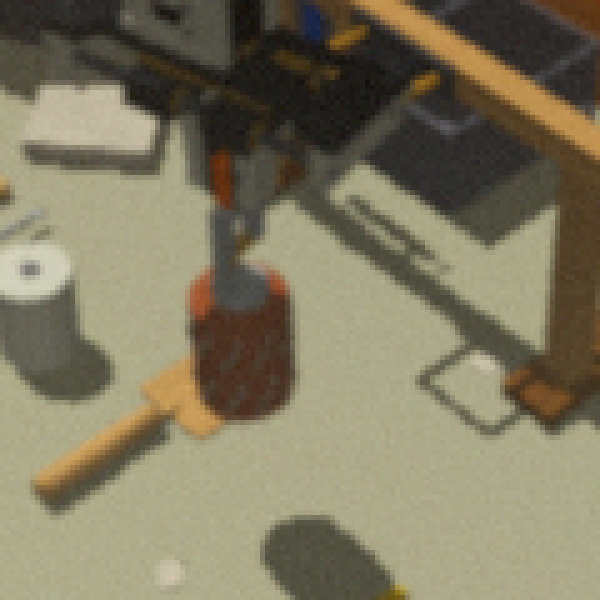

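The roller hangs on the pin with the collar flush on its top (around (240,285)). Now the ring bar's pose from the first pictures.

```bash
python3 - <<'E'
from h import *
for n in("side","top"):
    c=dict(np.load(n+"0.npz"));hsv=cv2.cvtColor(c["frame"],cv2.COLOR_RGB2HSV)
    P,w=box(c,(.6,.688),(.05,.18),(.19,.22));w&=(hsv[...,1]>75)&(abs(hsv[...,0].astype(int)-19)<4)
    vv,uu=np.nonzero(w);q=np.array([ray(c,u,v,.207) for u,v in zip(uu,vv)])
    b=q[(q[:,0]<.650)&(q[:,1]>.095)&(q[:,1]<.14)];print(n,"bar",len(b),b.mean(0),b[:,0].min(),b[:,0].max(),np.polyfit(b[:,1],b[:,0],1))
    a=q[q[:,0]>.655];L=a[a[:,1]>.118];S=a[a[:,1]<.118]
    for k in(L,S): print(" arm",len(k),k.mean(0),np.polyfit(k[:,0],k[:,1],1))
E
```

```text
side bar 29 [0.64098757 0.11623541 0.207     ] 0.6361626150208197 0.6454866707327954 [0.00997815 0.63982776]
 arm 19 [0.67134066 0.14823446 0.207     ] [0.02108978 0.13407603]
 arm 23 [0.67192428 0.08071329 0.207     ] [-0.01742807  0.09242363]
top bar 26 [0.64177813 0.11765048 0.207     ] 0.6398673975608056 0.6436887429782302 [0.00739051 0.64090864]
 arm 21 [0.67045017 0.15120837 0.207     ] [-0.07709554  0.20289709]
 arm 18 [0.67147284 0.08472344 0.207     ] [-0.00383109  0.08729591]
```

Emit:
{"op": "apply_moves", "data": {"targets": [[0, 0, 0, 0, 0, 0, 0.048], [0, 0, 0, 0, 0, 0, 0.048], [0, 0, 0, 0, 0, 0, 0.0475], [0, 0.008, -0.007, 0, 0, 0, 0], [0, 0.014, -0.0125, 0, 0, 0, 0], [0, 0.016, -0.0145, 0, 0, 0, 0], [0, 0.016, -0.0145, 0, 0, 0, 0], [0, 0.016, -0.0145, 0, 0, 0, 0], [0, 0.014, -0.0125, 0, 0, 0, 0], [0, 0.008, -0.006, 0, 0, 0, 0], [0, 0, 0, 0, 0, 0, 0], [0, 0, 0, 0, 0, 0, 0]]}}

```text
time_s: 10.73
tcp_pos: [0.5751, 0.1165, 0.283]
eef_rot: [179.9, 0.1, 0.1]
contact_force: [0.5, -0.5, -3.6]
gripper_width: 0.0138
gripper_force: 60.0
```

```bash
python3 - <<'E'
from h import *
from plant import capture
to(.6415,.1165,.2837,6)
c=capture("side")
P,w=box(c,(.52,.625),(.06,.17),(.185,.205));Q=P[w];print("collar",len(Q),(Q.min(0)+Q.max(0))/2,Q.max(0)-Q.min(0))
P,w=box(c,(.52,.625),(.06,.17),(.215,.262));Q=P[w];print("hook",len(Q),Q.mean(0),Q.min(0),Q.max(0))
v,u=150,275
cv2.imwrite("pics/e.png",cv2.resize(c["frame"][v-50:v+50,u-50:u+50,::-1],(600,600),interpolation=cv2.INTER_NEAREST))
E
```

```text
t 10.73 pos [0.5751 0.1165 0.283 ] rot [1.7993e+02 1.5000e-01 8.0000e-02] F [ 0.5 -0.5 -3.6] w 0.0138 gf 60.0
tool shift [ 0.0664  0.0001 -0.0008] /n [ 0.0111  0.     -0.0001]
collar 76 [0.57473793 0.11161621 0.19476721] [0.03482412 0.03242536 0.01948827]
hook 103 [0.57101944 0.11333737 0.23487499] [0.55562852 0.10719537 0.21509934] [0.59559737 0.12251775 0.26071326]
```

View pics/e.png

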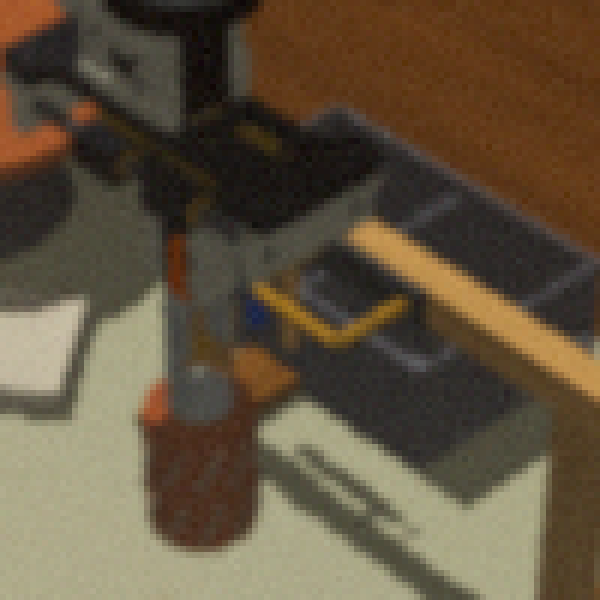

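The hook faces the ring, whose bar (330,340) is just in front and at gap height. Move in.

Emit:
{"op": "apply_moves", "data": {"targets": [[0, 0.006, 0, 0, 0, 0, 0], [0, 0.01, 0, 0, 0, 0, 0], [0, 0.011, 0, 0, 0, 0, 0], [0, 0.011, 0, 0, 0, 0, 0], [0, 0.01, 0, 0, 0, 0, 0], [0, 0.009, 0, 0, 0, 0, 0], [0, 0.006, 0, 0, 0, 0, 0], [0, 0.003, 0, 0, 0, 0, 0], [0, 0, 0, 0, 0, 0, 0], [0, 0, 0, 0, 0, 0, 0]]}}

```text
time_s: 11.62
tcp_pos: [0.6412, 0.1163, 0.2843]
eef_rot: [180.0, 0.0, 0.0]
contact_force: [-0.3, -0.2, -3.8]
gripper_width: 0.014
gripper_force: 60.0
```

```bash
python3 - <<'E'
from h import *
from plant import capture
to(.6415,.1165,.2395,1)
c=capture("side")
v,u=145,280
cv2.imwrite("pics/f.png",cv2.resize(c["frame"][v-45:v+45,u-45:u+45,::-1],(600,600),interpolation=cv2.INTER_NEAREST))
E
```

```text
t 11.62 pos [0.6412 0.1163 0.2843] rot [1.7999e+02 4.0000e-02 1.0000e-02] F [-0.3 -0.2 -3.8] w 0.014 gf 60.0
tool shift [ 0.0003 -0.0002  0.0448] /n [ 0.0003 -0.0002  0.0448]
```

View pics/f.png

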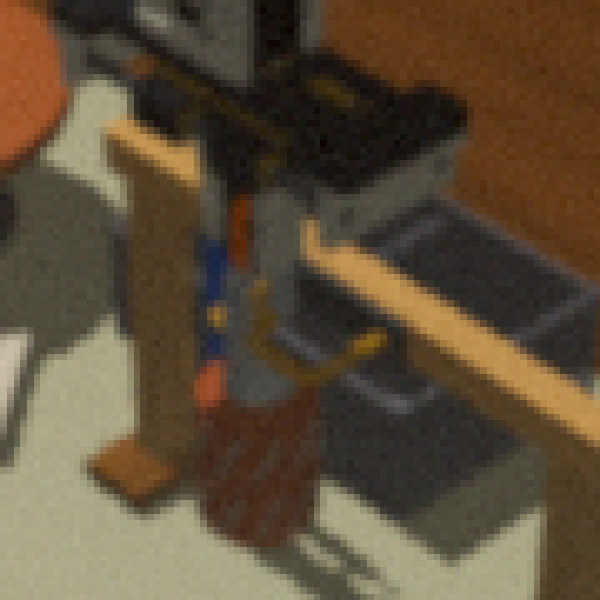

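The bar is in the gap under the nose. Press down.

Emit:
{"op": "apply_moves", "data": {"targets": [[0, 0, 0, 0.003, 0, 0, 0], [0, 0, 0, 0.004, 0, 0, 0], [0, 0, 0, 0.004, 0, 0, 0], [0, 0, 0, 0.004, 0, 0, 0], [0, 0, 0, 0.004, 0, 0, 0], [0, 0, 0, 0.003, 0, 0, 0], [0, 0, 0, 0, 0, 0, 0]]}}

```text
time_s: 12.25
tcp_pos: [0.6409, 0.1163, 0.262]
eef_rot: [180.0, 0.1, 0.0]
contact_force: [-1.7, -0.6, -0.9]
gripper_width: 0.0137
gripper_force: 60.0
```

Gate force about 3 N as expected; continue.

Emit:
{"op": "apply_moves", "data": {"targets": [[0, 0, 0, 0.004, 0, 0, 0], [0, 0, 0, 0.004, 0, 0, 0], [0, 0, 0, 0.004, 0, 0, 0], [0, 0, 0, 0.003, 0, 0, 0], [0, 0, 0, 0.003, 0, 0, 0], [0, 0, 0, 0.002, 0, 0, 0], [0, 0, 0, 0, 0, 0, 0]]}}

```text
time_s: 12.83
tcp_pos: [0.6412, 0.1164, 0.2416]
eef_rot: [180.0, 0.1, 0.0]
contact_force: [-0.7, 0.2, -4.4]
gripper_width: 0.0141
gripper_force: 60.0
```

Emit:
{"op": "apply_moves", "data": {"targets": [[0, 0, 0, 0.001, 0, 0, 0], [0, 0, 0, 0.001, 0, 0, 0], [0, 0, 0, 0, 0, 0, 0]]}}

```text
time_s: 13.08
tcp_pos: [0.6414, 0.1164, 0.2404]
eef_rot: [-180.0, -0.0, 0.0]
contact_force: [-1.0, -0.2, -5.5]
gripper_width: 0.0135
gripper_force: 60.0
```

Emit:
{"op": "apply_moves", "data": {"targets": [[0, 0, 0, 0.001, 0, 0, 0], [0, 0, 0, 0.001, 0, 0, 0], [0, 0, 0, 0, 0, 0, 0]]}}

```text
time_s: 13.33
tcp_pos: [0.6417, 0.1164, 0.2397]
eef_rot: [-180.0, -0.1, 0.0]
contact_force: [-1.4, -0.1, 2.1]
gripper_width: 0.0138
gripper_force: 60.0
```

Seated on the bar. Relax, ease the grip, open.

Emit:
{"op": "apply_moves", "data": {"targets": [[0, 0, 0, -0.001, 0, 0, 0], [0, 0, 0, 0, 0, 0, 0], [0, 0, 0, 0, 0, 0, 0], [0, 0, 0, 0, 0, 0, 0]], "newtons": 5}}

```text
time_s: 13.67
tcp_pos: [0.6415, 0.1165, 0.2398]
eef_rot: [-180.0, -0.0, 0.0]
contact_force: [-0.7, -0.1, 0.6]
gripper_width: 0.0139
gripper_force: 5.0
```

Emit:
{"op": "apply_moves", "data": {"targets": [[0.25, 0, 0, 0, 0, 0, 0], [0.3, 0, 0, 0, 0, 0, 0], [0.4, 0, 0, 0, 0, 0, 0], [0.5, 0, 0, 0, 0, 0, 0], [0.6, 0, 0, 0, 0, 0, 0], [0.6, 0, 0, 0, 0, 0, 0], [0.6, 0, 0, 0, 0, 0, 0], [0.6, 0, 0, 0, 0, 0, 0], [0.6, 0, 0, 0, 0, 0, 0], [0.6, 0, 0, 0, 0, 0, 0]]}}

```text
time_s: 14.5
tcp_pos: [0.6413, 0.1164, 0.2396]
eef_rot: [-180.0, -0.0, 0.0]
contact_force: [0.6, -0.2, -0.2]
gripper_width: 0.0523
gripper_force: 0.0
```

Retreat up, then back, wait, and check.

Emit:
{"op": "apply_moves", "data": {"targets": [[0.6, 0, 0, -0.005, 0, 0, 0], [0.6, 0, 0, -0.01, 0, 0, 0], [0.6, 0, 0, -0.02, 0, 0, 0], [0.6, 0, 0, -0.03, 0, 0, 0], [0.6, 0, 0, -0.03, 0, 0, 0], [0.6, 0, 0, -0.02, 0, 0, 0], [0.6, -0.02, 0, 0, 0, 0, 0], [0.6, -0.03, 0, 0, 0, 0, 0], [0.6, -0.03, 0, 0, 0, 0, 0], [0.6, -0.03, 0, 0, 0, 0, 0], [0.6, -0.03, 0, 0, 0, 0, 0], [0.6, 0, 0, 0, 0, 0, 0], [0.6, 0, 0, 0, 0, 0, 0], [0.6, 0, 0, 0, 0, 0, 0], [0.6, 0, 0, 0, 0, 0, 0], [0.6, 0, 0, 0, 0, 0, 0], [0.6, 0, 0, 0, 0, 0, 0], [0.6, 0, 0, 0, 0, 0, 0], [0.6, 0, 0, 0, 0, 0, 0], [0.6, 0, 0, 0, 0, 0, 0]]}}

```text
time_s: 16.17
tcp_pos: [0.5015, 0.1163, 0.3543]
eef_rot: [180.0, 0.0, 0.0]
contact_force: [-0.5, 0.1, 0.6]
gripper_width: 0.0524
gripper_force: 0.0
```

Emit:
{"op": "apply_moves", "data": {"targets": [[0.6, 0, 0, 0, 0, 0, 0], [0.6, 0, 0, 0, 0, 0, 0], [0.6, 0, 0, 0, 0, 0, 0], [0.6, 0, 0, 0, 0, 0, 0], [0.6, 0, 0, 0, 0, 0, 0], [0.6, 0, 0, 0, 0, 0, 0], [0.6, 0, 0, 0, 0, 0, 0], [0.6, 0, 0, 0, 0, 0, 0], [0.6, 0, 0, 0, 0, 0, 0], [0.6, 0, 0, 0, 0, 0, 0], [0.6, 0, 0, 0, 0, 0, 0], [0.6, 0, 0, 0, 0, 0, 0], [0.6, 0, 0, 0, 0, 0, 0], [0.6, 0, 0, 0, 0, 0, 0], [0.6, 0, 0, 0, 0, 0, 0], [0.6, 0, 0, 0, 0, 0, 0], [0.6, 0, 0, 0, 0, 0, 0], [0.6, 0, 0, 0, 0, 0, 0], [0.6, 0, 0, 0, 0, 0, 0], [0.6, 0, 0, 0, 0, 0, 0]]}}

```text
time_s: 17.83
tcp_pos: [0.5013, 0.1164, 0.3546]
eef_rot: [-180.0, -0.0, 0.0]
contact_force: [-0.4, -0.3, 0.3]
gripper_width: 0.0528
gripper_force: 0.0
```

```bash
python3 - <<'E'
from h import *
from plant import capture
to(.6415,.1165,.2395,1)
a=capture("side");b=capture("side")
for c in(a,b):
    P,w=box(c,(.57,.69),(.05,.18),(.05,.135));q=P[w];print("roller",len(q),q.mean(0).round(4),q.min(0).round(3),q.max(0).round(3))
    P,w=box(c,(.57,.69),(.05,.18),(.225,.26));q=P[w];print("tab",len(q),q.mean(0).round(4),q.min(0).round(3),q.max(0).round(3))
v,u=150,280
cv2.imwrite("pics/g.png",cv2.resize(b["frame"][v-45:v+45,u-45:u+45,::-1],(600,600),interpolation=cv2.INTER_NEAREST))
E
```

```text
t 17.83 pos [0.5013 0.1164 0.3546] rot [-1.8e+02 -0.0e+00  2.0e-02] F [-0.4 -0.3  0.3] w 0.0528 gf 0.0
tool shift [ 1.402e-01 -1.000e-04  1.151e-01] /n [ 1.402e-01 -1.000e-04  1.151e-01]
roller 310 [0.6304 0.0997 0.0991] [0.612 0.082 0.055] [0.672 0.136 0.135]
tab 72 [0.6389 0.1127 0.24  ] [0.625 0.106 0.225] [0.654 0.124 0.252]
roller 314 [0.6305 0.0998 0.0994] [0.612 0.082 0.058] [0.669 0.144 0.135]
tab 71 [0.6388 0.1125 0.2405] [0.626 0.104 0.226] [0.655 0.124 0.253]
```

View pics/g.png

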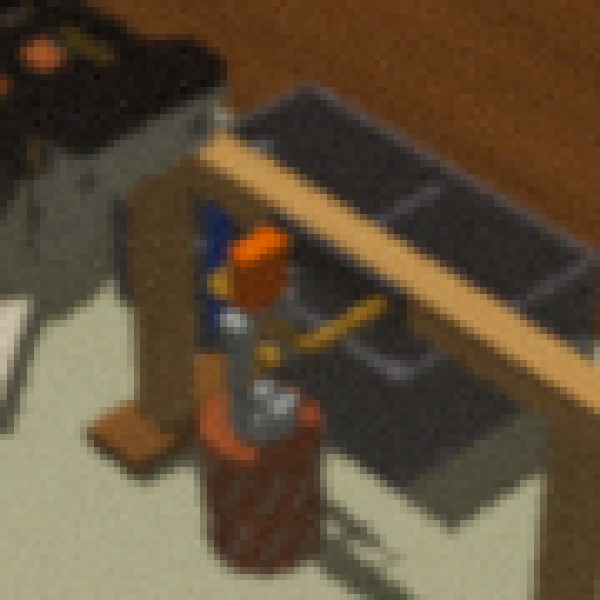

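The pin hangs on the bar, gate brass visible shut at (268,355), tab top at z about 0.25, collar flush, and no visible motion between two frames. A brief settle, then hand in.

Emit:
{"op": "apply_moves", "data": {"targets": [[0.6, 0, 0, 0, 0, 0, 0], [0.6, 0, 0, 0, 0, 0, 0], [0.6, 0, 0, 0, 0, 0, 0], [0.6, 0, 0, 0, 0, 0, 0], [0.6, 0, 0, 0, 0, 0, 0], [0.6, 0, 0, 0, 0, 0, 0], [0.6, 0, 0, 0, 0, 0, 0], [0.6, 0, 0, 0, 0, 0, 0], [0.6, 0, 0, 0, 0, 0, 0], [0.6, 0, 0, 0, 0, 0, 0], [0.6, 0, 0, 0, 0, 0, 0], [0.6, 0, 0, 0, 0, 0, 0], [0.6, 0, 0, 0, 0, 0, 0], [0.6, 0, 0, 0, 0, 0, 0], [0.6, 0, 0, 0, 0, 0, 0], [0.6, 0, 0, 0, 0, 0, 0], [0.6, 0, 0, 0, 0, 0, 0], [0.6, 0, 0, 0, 0, 0, 0], [0.6, 0, 0, 0, 0, 0, 0], [0.6, 0, 0, 0, 0, 0, 0]]}}

```text
time_s: 19.6
tcp_pos: [0.5013, 0.1164, 0.3546]
eef_rot: [180.0, 0.0, 0.0]
contact_force: [0.9, 0.3, 0.7]
gripper_width: 0.0526
gripper_force: 0.0
```

```bash
python3 -c "
from plant import close_job
print(close_job())"
```

```text
the job is handed in; nothing more can be done
None
```

The job is handed in at about 20 s: the pin is home in the roller's socket, and the roller hangs from the D-ring with the gate shut and the gripper clear; no verdict was returned.

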